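# Put the button-press dies back in their own pockets

## Task

The four steel dies of the button press have all been put back in the wrong pockets of the die tray. Move each to the pocket marked with the sample button of its own size (the smaller the button, the slimmer the die), standing upright on the bottom of the pocket; the pocket without a button is free to set one aside on the way and is empty again at the end. Do not tip a die over or knock dies against one another.

Things in the scene. Friction and masses are not known exactly. Their poses are not given: they have to be found in the camera images.
- die_smallest_centre (a point): smallest of four upright round dies of bare steel: body 22 mm across, on a foot flange 46 mm across and 7 mm thick that all four share, 60 mm tall in all, shallow cup 12 mm wide in its top. Point on its axis half-way up, 30 mm above its underside; z is its axis, up. 0.12 to 0.55 kg; grasp the body from above
- die_second_centre (a point): second smallest of four upright round dies of bare steel: body 30 mm across, on a foot flange 46 mm across and 7 mm thick that all four share, 60 mm tall in all, shallow cup 20 mm wide in its top. Point on its axis half-way up, 30 mm above its underside; z is its axis, up. 0.12 to 0.55 kg; grasp the body from above
- die_third_centre (a point): third smallest of four upright round dies of bare steel: body 38 mm across, on a foot flange 46 mm across and 7 mm thick that all four share, 60 mm tall in all, shallow cup 28 mm wide in its top. Point on its axis half-way up, 30 mm above its underside; z is its axis, up. 0.12 to 0.55 kg; grasp the body from above
- die_largest_centre (a point): largest of four upright round dies of bare steel: body 46 mm across, on a foot flange 46 mm across and 7 mm thick that all four share, 60 mm tall in all, shallow cup 36 mm wide in its top. Point on its axis half-way up, 30 mm above its underside; z is its axis, up. 0.12 to 0.55 kg; grasp the body from above
- place_smallest (a point): round pocket, 62 mm across and 7 mm deep, in a pale wooden tile of the die tray, marked by a fixed grey cloth-covered sample button 12 mm across (smallest of the four). Point in the middle of the pocket's floor; x and y along the tile's sides, z up. The button is 52 mm from it along +y (left). A die's foot has 8 mm of play all round. Fixed
- place_second (a point): round pocket, 62 mm across and 7 mm deep, in a pale wooden tile of the die tray, marked by a fixed grey cloth-covered sample button 20 mm across (second smallest of the four). Point in the middle of the pocket's floor; x and y along the tile's sides, z up. The button is 52 mm from it along +y (left). A die's foot has 8 mm of play all round. Fixed
- place_third (a point): round pocket, 62 mm across and 7 mm deep, in a pale wooden tile of the die tray, marked by a fixed grey cloth-covered sample button 28 mm across (third smallest of the four). Point in the middle of the pocket's floor; x and y along the tile's sides, z up. The button is 52 mm from it along +y (left). A die's foot has 8 mm of play all round. Fixed
- place_largest (a point): round pocket, 62 mm across and 7 mm deep, in a pale wooden tile of the die tray, marked by a fixed grey cloth-covered sample button 36 mm across (largest of the four). Point in the middle of the pocket's floor; x and y along the tile's sides, z up. The button is 52 mm from it along +y (left). A die's foot has 8 mm of play all round. Fixed
- place_spare (a point): fifth pocket, as the others but with no button, empty at the start; same point and axes. All tiles are 72 x 110 mm (x, y) in two columns, in any order; pockets 73 mm apart along x, 111 mm along y. Tile tops are 16 mm, the tray's rim 20 mm above the table. The tray's far left cell, a compartment of small button shells, is no place for a die
Things that resemble listed ones, but are neither listed nor needed, are in the scene too. What is shaped like the part that bears die_third_centre but green or orange is not meant.

How it is judged:
At the end, for the whole second after the job is handed in: each of the four dies stands upright (within 0.08 rad) on the floor of the pocket whose sample button ranks as the die does by size (centres within 12 mm sideways, underside within 3 mm of the floor), released and at rest (horizontal distance between die_smallest_centre and place_smallest below 0.012 m and z of die_smallest_centre in the frame of place_smallest below 0.033 m and angle between each of die_smallest_centre, die_second_centre, die_third_centre, die_largest_centre's own z axis and vertical below 0.08 rad and linear speed of each of die_smallest, die_second, die_third, die_largest below 0.02 m/s and horizontal distance between die_second_centre and place_second below 0.012 m and z of die_second_centre in the frame of place_second below 0.033 m and horizontal distance between die_third_centre and place_third below 0.012 m and z of die_third_centre in the frame of place_third below 0.033 m and horizontal distance between die_largest_centre and place_largest below 0.012 m and z of die_largest_centre in the frame of place_largest below 0.033 m); the robot touches nothing.
It fails at once if a die is tipped over (more than 0.6 rad) (angle between any of die_smallest_centre, die_second_centre, die_third_centre, die_largest_centre's own z axis and vertical above 0.6 rad).
It fails at once if two dies are knocked or pressed against one another (more than 4 N) (contact force between die_smallest and die_second above 4 N or contact force between any of die_smallest, die_second and die_third above 4 N or contact force between any of die_smallest, die_second, die_third and die_largest above 4 N).
It also fails if it takes over 107 s, if anything falls off the work surface, if the arm or the gripper's body presses on something with over 40 N, if the wrist force passes 120 N, or if a joint passes its speed limit or range.

## Robot

A 6-joint arm with a two-finger parallel gripper is mounted at the origin on a cart in front of the work surface, level with it; the furniture and walls round the work are solid. World frame = base frame: x ahead of the robot, y to its left, z up, the work surface at z = 0. Lengths are in m, angles in rad, forces in N, time in s.
With the tool pointing down it reaches from about 0.3 to 0.875 m from the base axis. Payload 6.4 kg.
Tool frame: the origin (TCP) lies at the very end of the fingers, on their centre line; the grasp point (between the pads) lies 19 mm behind it; z points along the fingers, y is the line along which they close (so a half turn about z gives the same grasp; the last joint's range is limited). The gripper opens to 85 mm and grips with 20 to 120 N. Pads are 22 mm wide; open, the fingers measure 114 mm over their backs; the gripper's body (76 mm by 85 mm) begins 54 mm behind the grasp point. The pads swing forward as they close: fully open they stand 13 mm farther back than shut.
Start: joints at [-1.364, 0.181, 1.607, -0, 1.354, -0.206], TCP at [0.231, -0.527, 0.231] pointing down, gripper open.
Joint ranges: [-2.99, 2.99], [-0.89, 2.07], [0.3, 2.58], [-1.14, 4.28], [0, 2.63], [-3.12, 3.12]. Speed limits (rad/s): [2.57, 2.57, 3.01, 3.14, 3.14, 3.14].

## Interface

Orientations are given as a unit quaternion [w, x, y, z].
In Python, from rig import sensors, cams, order gives the robot as it stands.
- The arm moves only by the tool move_arm, never from a script. Its arguments are lists of equal length, an entry for each row: "xyz": the shift along the tool's x, y, z scaled (see below), a list of three; "twist": the turn about the tool's z scaled (see below). A call has exactly 5 rows; each row shifts and turns the commanded pose from where the row before left it, along the tool's axes as they then stand; what a row does not reach is not made up. The controller multiplies each number of a shift by 40 mm and each number of a turn by 10 degrees. A row lasts 1/8 s, in which the tool goes at most 62.5 mm and 10.7 degrees, less where a joint would pass 70% of its speed; a pose out of reach is approached as far as the arm can. A call with a number of a shift or a turn outside -1 to 1 is refused whole. A call with a gripper value outside its range is refused whole. "fingers" is the opening, from -1 (shut) to 1 (fully open), set as the call begins (left out, the last holds). The fingers move at their own pace and stop on an object; "squeeze" is the grip in N (left out, the last holds). Time passes only in rows, so rows that do not move let the fingers close, or fill a call up. It gives the time, the measured TCP pose, the force, the opening and the grip force at its end, in the units of the state.
- sensors.state(): the state, without advancing time (a new reading comes with each control period).
- cams.read_camera(name): name is "scene" or "side" or "wrist"; returns a dict with "image" (420x560x3 uint8, red, green, blue), "range_z" (420x560 float32, m along the optical axis (not along the pixel's ray), 0 where there is no reading), "fx", "fy", "cx", "cy" (pixels), "rvec" (rotation vector, rad) and "tvec" (3), from world to camera coordinates, as OpenCV has them. Camera axes: x right, y down, z forward; pixel columns grow to the right and rows downward; lengths in m; the calibration is good to about 2 mm. A picture is of the moment at which its call begins.
- order.job_done(): hands the job in; it is judged then, once.
The state is a dict: "clock": time; "qpos": joint angles; "dq": joint speeds; "joint_torque": joint torques, N m; "eef_pos": TCP position; "eef_rot": TCP orientation; "contact_force": force on the tool from outside, world axes, zero at the start; "ft_torque": the same for the moment, N m; "width": finger opening in m; "gripper_force": force on a finger pad.
Only numpy, scipy, OpenCV 4.12 (cv2) and the standard library are available. Lean on these libraries where they do the work, as an engineer would, in place of code of your own. Each camera call takes 0.05 s, during which the arm holds its last target. There are 200 camera calls.

## Working session

There is one attempt and no reset: what is moved stays moved. The work goes in short steps, Python scripts to look and compute and a tool call to move; the robot and the scene stay as the last step left them, time stands still between calls to the robot, and variables do not carry over. Pictures are saved under pics/ and viewed, at most 14 in all, crops included, and the job is handed in when it is done.

Besides the shell and the picture viewer there is one more tool, called after "Request:" by a JSON object that holds its "method" and its "body", one argument or row to a line. move_arm: Moves the arm, as the interface text tells. Shifts and turns lie within -1 to 1; 1 stands for 40 mm of shift or 10 degrees of turn. Its arguments: {"type":"object","properties":{"xyz":{"type":"array","items":{"type":"array","items":{"type":"number","minimum":-1,"maximum":1}}},"twist":{"type":"array","items":{"type":"number","minimum":-1,"maximum":1}},"fingers":{"type":"number"},"squeeze":{"type":"number"}},"required":["xyz","twist"]}

```bash
mkdir -p pics; ls; cat > h.py <<'E'
import numpy as np,cv2
from rig import sensors,cams,order
def cam(n):
    c=cams.read_camera(n);c['K']=np.array([[c['fx'],0,c['cx']],[0,c['fy'],c['cy']],[0,0,1]]);c['R']=cv2.Rodrigues(np.array(c['rvec'],float))[0];c['t']=np.array(c['tvec'],float);return c
def world(c,u,v,z=None,d=None):
    "pixel -> world point on the plane z, or at depth d"
    r=c['R'].T@np.array([(u-c['cx'])/c['fx'],(v-c['cy'])/c['fy'],1]);o=-c['R'].T@c['t']
    return o+r*(d if d is not None else (z-o[2])/r[2])
def cloud(c):
    v,u=np.mgrid[:420,:560];d=c['range_z']
    P=np.stack([(u-c['cx'])/c['fx']*d,(v-c['cy'])/c['fy']*d,d],-1)-c['t']
    return np.where(d[...,None]>0,P@c['R'],np.nan)
def save(n,im): cv2.imwrite('pics/'+n+'.png',im[...,::-1])
E
python3 - <<'E'
from h import *
s=sensors.state();print(s)
for n in['scene','side','wrist']:
    c=cam(n);save(n+'0',c['image']);print(n,-c['R'].T@c['t'],c['R'][2],c['fx']);np.save(n+'.npy',c,allow_pickle=True)
E
```

```text
pics
{'clock': 0.0, 'qpos': array([-1.36434127e+00,  1.81531074e-01,  1.60802822e+00, -2.20103319e-05,
        1.35382483e+00, -2.06329084e-01]), 'dq': array([ 0.00073451,  0.00070712,  0.00052115, -0.00011581, -0.00169045,
        0.00088816]), 'joint_torque': array([ 7.88127218e-04, -4.44874907e+01, -3.51334977e+01, -2.65486087e-04,
        9.01213672e-03,  7.72815838e-06]), 'eef_pos': array([ 0.23054237, -0.52613571,  0.23038001]), 'eef_rot': array([-8.95736549e-04,  9.78775776e-01,  2.04932129e-01, -1.08014295e-05]), 'contact_force': array([ 0.29526851, -0.03506276,  0.02196395]), 'ft_torque': array([ 0.01590552,  0.00678996, -0.02284281]), 'gripper_force': 0.0, 'width': 0.08529440473972348}
scene [-0.1285978   0.84133212  0.77661015] [ 0.58256583 -0.43318062 -0.68772931] 525.2940968617852
side [0.31137907 0.78235024 0.90223359] [ 0.17550385 -0.42239111 -0.88926045] 494.46786223703134
wrist [ 0.29605405 -0.49762523  0.37326461] [-0.258191   -0.10990154 -0.95982241] 347.3080477954592
```

View pics/scene0.png

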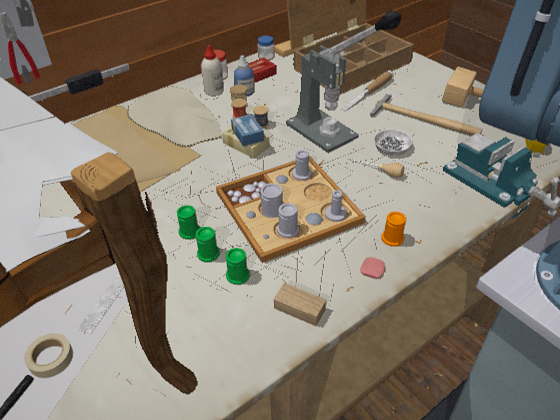

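View pics/side0.png

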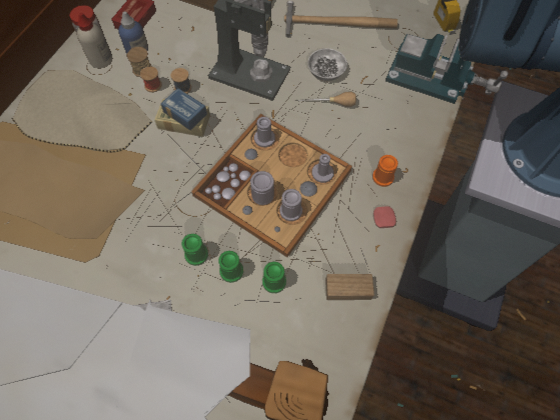

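The side view shows the tray with dies at about (265,130), (322,165), (262,187) and (291,204). The empty pocket is at (293,153), buttons are at (251,155), (308,188), (247,210) and (278,229), and the shells at (222,183). The green dies (193,250), (230,265), (274,277) and the orange one (386,170) stand outside the tray and aren't wanted.

```bash
python3 - <<'E'
from h import *
c=np.load('side.npy',allow_pickle=True).item()
P=cloud(c);z=P[...,2];hsv=cv2.cvtColor(c['image'],cv2.COLOR_RGB2HSV)
save('crop0',cv2.resize(c['image'][105:260,185:365],None,fx=4,fy=3.8,interpolation=cv2.INTER_CUBIC))
box=np.zeros((420,560),bool);box[105:255,190:360]=1
for nm,m in [('top',box&(z>.063)&(z<.09)),('button',box&(z>.012)&(z<.03)&(hsv[...,1]<70))]:
    n,l,st,ct=cv2.connectedComponentsWithStats(m.astype(np.uint8))
    for i in range(1,n):
        if st[i,4]>25:
            q=P[l==i];a=q.max(0)-q.min(0)
            (x,y),r=cv2.minEnclosingCircle((q[:,:2]*1000).astype(np.float32))
            print(nm,ct[i].round(),st[i,4],'circ',round(x),round(y),'d',round(2*r),'medz',np.median(q[:,2]).round(4),q[:,2].max().round(4))
for u,v in[(251,155),(308,188),(247,210),(278,229),(293,153)]:print(u,v,world(c,u,v,.016).round(3),P[v,u].round(3))
E
```

```text
top [195. 109.] 83 circ 732 257 d 40 medz 0.0646 0.067
top [263. 123.] 137 circ 589 230 d 31 medz 0.0668 0.0724
top [324. 159.] 84 circ 443 260 d 23 medz 0.0674 0.0714
top [261. 181.] 332 circ 534 358 d 47 medz 0.0667 0.0717
top [291. 197.] 242 circ 468 368 d 40 medz 0.0664 0.0723
button [206. 117.] 31 circ 725 238 d 44 medz 0.0206 0.0292
button [264. 140.] 182 circ 588 230 d 46 medz 0.0159 0.0293
button [251. 154.] 109 circ 595 282 d 28 medz 0.0212 0.0263
button [322. 174.] 233 circ 441 260 d 46 medz 0.0154 0.0298
button [308. 188.] 201 circ 452 310 d 37 medz 0.022 0.0281
button [263. 200.] 83 circ 530 363 d 43 medz 0.0216 0.03
button [247. 210.] 64 circ 545 405 d 19 medz 0.02 0.0242
button [291. 215.] 138 circ 467 368 d 45 medz 0.0172 0.0299
251 155 [0.594 0.283 0.016] [0.592 0.288 0.024]
308 188 [0.453 0.308 0.016] [0.452 0.313 0.025]
247 210 [0.546 0.404 0.016] [0.544 0.407 0.022]
278 229 [0.472 0.417 0.016] [0.472 0.418 0.018]
293 153 [0.515 0.242 0.016] [0.516 0.239 0.01 ]
```

View pics/crop0.png

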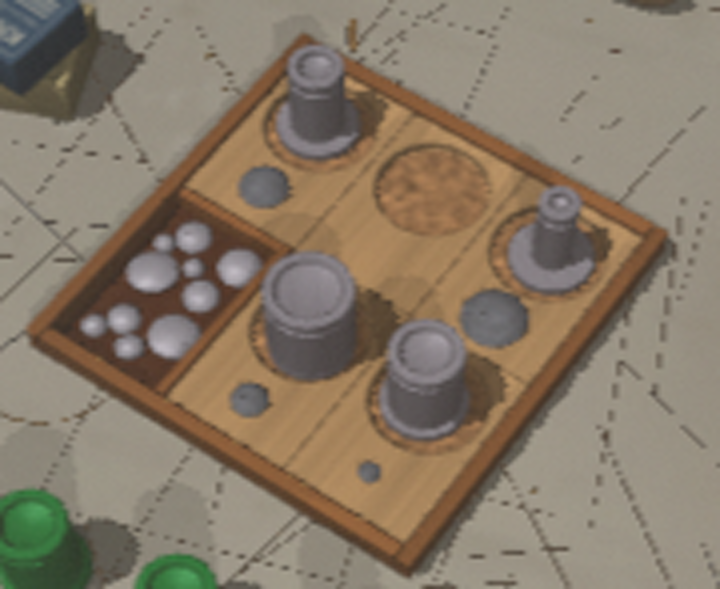

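The crop confirms die tops at crop pixels (316,65)=30 mm, (558,203)=22 mm, (310,290)=46 mm and (427,350)=38 mm. The buttons are at (265,187)=28, (495,318)=36, (250,398)=20 and (368,470)=12. So the plan is: die2 to spare, die3 to A, die1 to E, die4 to C, then die2 to D. Next I fit the tray grid and check the approach path.

```bash
cat >> h.py <<'E'
def go(x,y,z,yaw=None):
    "tool-axes step in units of 40 mm / 10 deg; yaw = world angle of tool y"
    from scipy.spatial.transform import Rotation as Ro
    s=sensors.state();R=Ro.from_quat(np.roll(s['eef_rot'],-1)).as_matrix()
    d=R.T@(np.array([x,y,z])-s['eef_pos'])/.04
    print('at',s['eef_pos'].round(4),'tooly',np.degrees(np.arctan2(R[1,1],R[0,1])).round(1),'tilt',np.degrees(np.arccos(-R[2,2])).round(2),'units',d.round(2),'t',round(s['clock'],2))
E
python3 - <<'E'
from h import *
B=dict(A=(595,282),C=(452,310),D=(545,404.5),E=(471.5,417.5))
G=dict(A=(1,0),C=(-1,0),D=(0,1),E=(-1,1),B_=(0,0))
src=np.array([[73*G[k][0],111*G[k][1]+52] for k in B],float);dst=np.array(list(B.values()),float)
a,b=src-src.mean(0),dst-dst.mean(0)
th=np.arctan2((a[:,0]*b[:,1]-a[:,1]*b[:,0]).sum(),(a*b).sum());R=np.array([[np.cos(th),-np.sin(th)],[np.sin(th),np.cos(th)]])
t=dst.mean(0)-R@src.mean(0);print(np.degrees(th),(src@R.T+t-dst).round(1))
for k in G:print(k,(R@[73*G[k][0],111*G[k][1]]+t).round(1))
for n in['scene','side']:
    P=cloud(np.load(n+'.npy',allow_pickle=True).item())
    p=np.array([.23,-.526]);q=np.array([.589,.23]);e=(q-p)/np.linalg.norm(q-p)
    w=P[...,:2]-p;s=w@e;l=np.abs(w[...,0]*e[1]-w[...,1]*e[0])
    for i in range(8,17):
        m=(s>i*.05)&(s<i*.05+.05)&(l<.1);print(n,i,np.nanmax(P[...,2][m]).round(3) if m.any() else None)
go(.589,.23,.2)
E
```

```text
-10.755894131548041 [[ 0.2 -0.1]
 [-0.3 -0.8]
 [-0.8  0.1]
 [ 0.9  0.7]]
A [585.5 230.9]
C [442.  258.1]
D [534.5 353.5]
E [462.7 367.2]
B_ [513.7 244.5]
scene 8 0.097
scene 9 0.079
scene 10 0.026
scene 11 0.024
scene 12 0.363
scene 13 0.369
scene 14 0.299
scene 15 0.022
scene 16 0.071
side 8 0.097
side 9 0.08
side 10 0.025
side 11 0.023
side 12 0.034
side 13 0.021
side 14 0.02
side 15 0.023
side 16 0.072
at [ 0.2306 -0.5263  0.2306] tooly -66.3 tilt 0.07 units [ 15.79 -13.72   0.79] t 0.15
```

```bash
python3 - <<'E'
from h import *
P=cloud(np.load('scene.npy',allow_pickle=True).item());q=P.reshape(-1,3)
q=q[(q[:,2]>.1)&(q[:,2]<.6)&(q[:,0]>.3)&(q[:,0]<.9)&(q[:,1]>-.45)&(q[:,1]<.5)]
g=np.zeros((24,19))
for i in range(24):
    for j in range(19):
        m=(abs(q[:,0]-.3-.025*i-.0125)<.0125)&(abs(q[:,1]+.45-.05*j-.025)<.025)
        if m.sum()>2:g[i,j]=q[m,2].max()
print('y',(-45+5*np.arange(19)))
for i in range(24):print(round(.3+.025*i,3),(g[i]*100).astype(int))
E
```

```text
y [-45 -40 -35 -30 -25 -20 -15 -10  -5   0   5  10  15  20  25  30  35  40
  45]
0.3 [0 0 0 0 0 0 0 0 0 0 0 0 0 0 0 0 0 0 0]
0.325 [0 0 0 0 0 0 0 0 0 0 0 0 0 0 0 0 0 0 0]
0.35 [0 0 0 0 0 0 0 0 0 0 0 0 0 0 0 0 0 0 0]
0.375 [0 0 0 0 0 0 0 0 0 0 0 0 0 0 0 0 0 0 0]
0.4 [0 0 0 0 0 0 0 0 0 0 0 0 0 0 0 0 0 0 0]
0.425 [0 0 0 0 0 0 0 0 0 0 0 0 0 0 0 0 0 0 0]
0.45 [0 0 0 0 0 0 0 0 0 0 0 0 0 0 0 0 0 0 0]
0.475 [0 0 0 0 0 0 0 0 0 0 0 0 0 0 0 0 0 0 0]
0.5 [ 0  0  0  0  0  0  0  0  0  0 36  0  0  0  0  0  0  0  0]
0.525 [ 0  0  0  0  0  0  0  0  0  0 36  0  0  0  0  0  0  0  0]
0.55 [ 0  0  0  0  0  0  0  0  0  0 33  0  0  0  0  0  0  0  0]
0.575 [ 0  0  0  0  0  0  0  0  0  0 31  0  0  0  0  0  0  0  0]
0.6 [ 0  0  0  0  0  0  0  0  0  0 29  0  0  0  0  0  0  0  0]
0.625 [ 0  0  0  0  0  0  0  0  0  0 27  0  0  0  0  0  0  0  0]
0.65 [ 0  0  0  0  0  0  0  0  0  0 25  0  0  0  0  0  0  0  0]
0.675 [ 0  0  0  0  0  0  0  0  0  0 23  0  0  0  0  0  0  0  0]
0.7 [ 0  0  0  0  0  0  0  0  0  0 22  0  0  0  0  0  0  0  0]
0.725 [ 0  0  0  0  0  0  0  0  0  0 21  0  0  0  0  0  0  0  0]
0.75 [ 0  0  0  0  0  0  0  0  0  0 18  0  0  0  0  0  0  0  0]
0.775 [0 0 0 0 0 0 0 0 0 0 0 0 0 0 0 0 0 0 0]
0.8 [0 0 0 0 0 0 0 0 0 0 0 0 0 0 0 0 0 0 0]
0.825 [0 0 0 0 0 0 0 0 0 0 0 0 0 0 0 0 0 0 0]
0.85 [0 0 0 0 0 0 0 0 0 0 0 0 0 0 0 0 0 0 0]
0.875 [0 0 0 0 0 0 0 0 0 0 0 0 0 0 0 0 0 0 0]
```

Request:
{"method": "move_arm", "body": {
  "xyz": [
    [0.59,-0.83,0],
    [0.59,-0.83,0],
    [0.59,-0.83,0],
    [0.59,-0.83,0],
    [0.59,-0.83,0]
  ],
  "twist": [0,0,0,0,0],
  "fingers": 0.5
}}

```text
clock: 0.78
eef_pos: [0.2722, -0.3259, 0.2311]
eef_rot: [-0.0, 0.979, 0.205, 0.0]
contact_force: [-0.3, 0.7, -0.5]
width: 0.064
gripper_force: 0.0
```

Request:
{"method": "move_arm", "body": {
  "xyz": [
    [0.59,-0.83,0],
    [0.59,-0.83,0],
    [0.59,-0.83,0],
    [0.59,-0.83,0],
    [0.59,-0.83,0]
  ],
  "twist": [0,0,0,0,0]
}}

```text
clock: 1.4
eef_pos: [0.3137, -0.1266, 0.2312]
eef_rot: [0.0, 0.979, 0.205, 0.0]
contact_force: [-0.1, -0.0, 0.3]
width: 0.0639
gripper_force: 0.0
```

Request:
{"method": "move_arm", "body": {
  "xyz": [
    [0.59,-0.83,0],
    [0.59,-0.83,0],
    [0.59,-0.83,0],
    [0.59,-0.83,0],
    [0.59,-0.83,0]
  ],
  "twist": [0,0,0,0,0]
}}

```text
clock: 2.02
eef_pos: [0.3552, 0.0729, 0.2313]
eef_rot: [0.0, 0.979, 0.205, 0.0]
contact_force: [1.0, -0.5, 1.7]
width: 0.0641
gripper_force: 0.0
```

Request:
{"method": "move_arm", "body": {
  "xyz": [
    [0.59,-0.83,0],
    [0.59,-0.83,0],
    [0.59,-0.83,0],
    [0.59,-0.83,0],
    [0.59,-0.83,0]
  ],
  "twist": [0,0,0,0,0]
}}

```text
clock: 2.65
eef_pos: [0.3966, 0.2723, 0.2311]
eef_rot: [0.0, 0.979, 0.205, -0.0]
contact_force: [0.8, -0.8, -0.2]
width: 0.0643
gripper_force: 0.0
```

Request:
{"method": "move_arm", "body": {
  "xyz": [
    [0,0,0],
    [0,0,0],
    [0,0,0],
    [0,0,0],
    [0,0,0]
  ],
  "twist": [0.85,0.85,0.85,0.87,0]
}}

```text
clock: 3.28
eef_pos: [0.3965, 0.2708, 0.2311]
eef_rot: [0.0, 0.996, -0.091, -0.0]
contact_force: [0.7, 0.0, 0.2]
width: 0.0638
gripper_force: 0.0
```

```bash
python3 - <<'E'
from h import *
go(.588,.23,.16)
P=cloud(np.load('scene.npy',allow_pickle=True).item());q=P.reshape(-1,3)
q=q[(q[:,2]>.1)&(q[:,2]<.6)&(q[:,0]>.3)&(q[:,0]<.9)&(q[:,1]>-.1)&(q[:,1]<.3)];print('lever y',q[:,1].min(),q[:,1].max(),sensors.state()['qpos'])
c=cam('wrist');save('w1',c['image'])
E
```

```text
at [0.3965 0.2708 0.2311] tooly -100.5 tilt 0.03 units [4.89 0.13 1.77] t 3.27
lever y 0.0481589750722024 0.09903006392390883 [ 3.51412508e-01 -3.53451204e-02  1.83786743e+00  2.54459728e-05
  1.33957801e+00  2.10489633e+00]
```

View pics/w1.png

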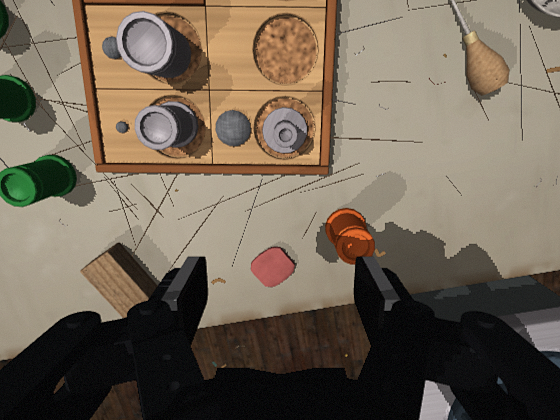

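The wrist view shows the near-row dies at (165,125) and (285,130) and the empty pocket at (286,47). I'll cross-check these against the side camera's values.

```bash
cat >> h.py <<'E'
def tops(c,box,lo=.06,hi=.09):
    P=cloud(c);z=P[...,2];m=np.zeros((420,560),bool);m[box[0]:box[1],box[2]:box[3]]=1
    n,l,st,ct=cv2.connectedComponentsWithStats((m&(z>lo)&(z<hi)).astype(np.uint8))
    for i in range(1,n):
        if st[i,4]>60:
            q=P[l==i];(x,y),r=cv2.minEnclosingCircle((q[:,:2]*1000).astype(np.float32))
            print('top',ct[i].round(),'xy',round(x,1),round(y,1),'d',round(2*r,1),'z',np.median(q[:,2]).round(3))
E
python3 - <<'E'
from h import *
c=cam('wrist');tops(c,(0,180,80,340))
hsv=cv2.cvtColor(c['image'],cv2.COLOR_RGB2HSV)
P=cloud(c);z=P[...,2];m=np.zeros(z.shape,bool);m[0:180,80:330]=1
n,l,st,ct=cv2.connectedComponentsWithStats((m&(z>.017)&(z<.03)&(hsv[...,1]<70)).astype(np.uint8))
for i in range(1,n):
    if st[i,4]>40:
        (x,y),r=cv2.minEnclosingCircle((P[l==i][:,:2]*1000).astype(np.float32));print('but',ct[i].round(),round(x),round(y),round(2*r))
m=np.zeros(z.shape,bool);m[0:95,240:330]=1;m&=(z<.0125)&(z>.004)
(x,y),r=cv2.minEnclosingCircle((P[m][:,:2]*1000).astype(np.float32));print('spare',x,y,2*r)
E
```

```text
top [146.  42.] xy 533.3 357.3 d 46.7 z 0.066
top [157. 127.] xy 466.7 366.7 d 38.3 z 0.067
top [285. 135.] xy 440.9 258.7 d 21.7 z 0.069
but [182.  59.] 529 350 42
but [111.  47.] 546 404 20
but [187. 122.] 466 364 41
but [233. 128.] 453 310 35
but [122. 126.] 474 418 12
spare 516.7982177734375 246.3125457763672 113.78648376464844
```

Request:
{"method": "move_arm", "body": {
  "xyz": [
    [0.98,0.02,0.25],
    [0.98,0.02,0.25],
    [0.98,0.02,0.25],
    [0.98,0.02,0.25],
    [0.97,0.02,0.25]
  ],
  "twist": [0,0,0,0,0]
}}

```text
clock: 4.0
eef_pos: [0.5894, 0.2308, 0.1807]
eef_rot: [-0.0, 0.996, -0.091, -0.0]
contact_force: [-0.1, 0.3, 0.8]
width: 0.0637
gripper_force: 0.0
```

```bash
python3 - <<'E'
from h import *
go(.5875,.23,.032)
c=cam('wrist');tops(c,(0,420,0,560))
save('w2',c['image'])
E
```

```text
at [0.5894 0.2308 0.1807] tooly -100.4 tilt 0.01 units [-0.04  0.03  3.72] t 4.0
top [200.   7.] xy 732.3 261.4 d 55.4 z 0.064
top [493.  51.] xy 668.2 76.5 d 26.7 z 0.088
top [284. 201.] xy 588.8 228.3 d 30.2 z 0.068
top [138. 284.] xy 535.9 357.7 d 46.6 z 0.066
top [280. 363.] xy 441.8 258.8 d 22.0 z 0.068
```

Request:
{"method": "move_arm", "body": {
  "xyz": [
    [-0.03,0.04,0.75],
    [0,0,0.75],
    [0,0,0.75],
    [0,0,0.75],
    [0,0,0.68]
  ],
  "twist": [0,0,0,0,0]
}}

```text
clock: 4.68
eef_pos: [0.5863, 0.2297, 0.0328]
eef_rot: [0.0, 0.996, -0.091, -0.0]
contact_force: [0.2, 0.3, -0.1]
width: 0.0642
gripper_force: 0.0
```

Request:
{"method": "move_arm", "body": {
  "xyz": [
    [0,0,0],
    [0,0,0],
    [0,0,0],
    [0,0,0],
    [0,0,0]
  ],
  "twist": [0,0,0,0,0],
  "fingers": -1,
  "squeeze": 50
}}

```text
clock: 5.3
eef_pos: [0.5875, 0.23, 0.0352]
eef_rot: [-0.0, 0.996, -0.092, 0.001]
contact_force: [-0.5, -0.9, 1.9]
width: 0.0278
gripper_force: 49.9
```

Request:
{"method": "move_arm", "body": {
  "xyz": [
    [0,0,0],
    [0,0,-0.1],
    [0,0,-0.3],
    [0,0,-0.3],
    [0,0,0]
  ],
  "twist": [0,0,0,0,0]
}}

```text
clock: 5.92
eef_pos: [0.588, 0.23, 0.0639]
eef_rot: [-0.0, 0.996, -0.092, 0.002]
contact_force: [-0.0, 0.4, -2.3]
width: 0.0277
gripper_force: 49.7
```

```bash
python3 - <<'E'
from h import *
go(.5145,.2445,.055)
c=cam('wrist');save('w3',c['image'][60:360])
E
```

```text
at [0.588  0.23   0.0639] tooly -100.5 tilt 0.18 units [-1.87 -0.02  0.22] t 5.92
```

View pics/w3.png

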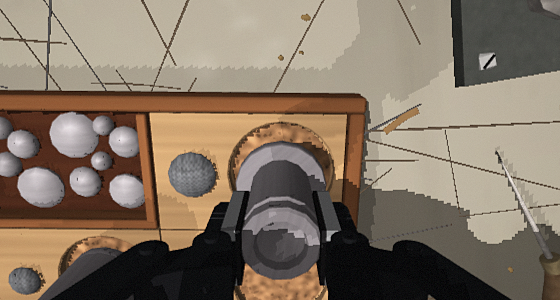

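Request:
{"method": "move_arm", "body": {
  "xyz": [
    [-0.47,0,0],
    [-0.47,0,0],
    [-0.47,0,0],
    [-0.46,-0.02,0],
    [0,0,0]
  ],
  "twist": [0,0,0,0,0]
}}

```text
clock: 6.6
eef_pos: [0.5119, 0.2444, 0.0616]
eef_rot: [0.0, 0.996, -0.091, -0.001]
contact_force: [1.0, -0.2, -3.1]
width: 0.0274
gripper_force: 49.6
```

Request:
{"method": "move_arm", "body": {
  "xyz": [
    [0,0,0.2],
    [0,0,0.2],
    [0,0,0.2],
    [0,0,0.1],
    [0,0,0]
  ],
  "twist": [0,0,0,0,0]
}}

```text
clock: 7.22
eef_pos: [0.5134, 0.244, 0.0352]
eef_rot: [0.0, 0.996, -0.092, -0.0]
contact_force: [-6.6, -2.9, 12.0]
width: 0.0278
gripper_force: 50.8
```

```bash
python3 - <<'E'
from h import *
go(.5145,.2445,.035);print(sensors.state()['contact_force'])
E
```

```text
at [0.5134 0.244  0.0352] tooly -100.5 tilt 0.07 units [ 0.02 -0.02  0.  ] t 7.22
[-6.56288577 -2.89950966 12.03360552]
```

Request:
{"method": "move_arm", "body": {
  "xyz": [
    [0,0,0],
    [0,0,0],
    [0,0,0],
    [0,0,-0.5],
    [0,0,-0.9]
  ],
  "twist": [0,0,0,0,0],
  "fingers": 0.5
}}

```text
clock: 7.85
eef_pos: [0.5124, 0.244, 0.0904]
eef_rot: [0.0, 0.996, -0.092, -0.001]
contact_force: [0.0, 0.2, 0.2]
width: 0.0637
gripper_force: 0.0
```

Request:
{"method": "move_arm", "body": {
  "xyz": [
    [0,0,-0.9],
    [0,0,0],
    [0,0,0],
    [0,0,0],
    [0,0,0]
  ],
  "twist": [0,0,0,0,0]
}}

```text
clock: 8.48
eef_pos: [0.5127, 0.2441, 0.125]
eef_rot: [0.0, 0.996, -0.092, -0.001]
contact_force: [0.1, -0.6, 0.1]
width: 0.064
gripper_force: 0.0
```

```bash
python3 - <<'E'
from h import *
go(.467,.367,.115)
c=cam('side');tops(c,(105,255,215,360),.05);save('s1',cv2.resize(c['image'][105:260,185:365],None,fx=3,fy=3))
E
```

```text
at [0.5127 0.2441 0.125 ] tooly -100.6 tilt 0.12 units [-1.68 -2.81  0.25] t 8.47
top [293. 142.] xy 515.1 245.8 d 30.6 z 0.065
top [324. 160.] xy 440.9 260.1 d 22.3 z 0.066
top [261. 183.] xy 534.2 357.6 d 49.7 z 0.065
top [291. 199.] xy 467.4 367.9 d 39.6 z 0.065
```

View pics/s1.png

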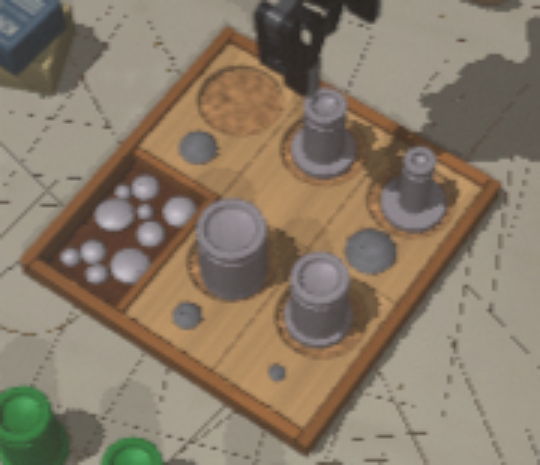

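Die2 stands upright in the spare pocket, at crop (323,135). Next is die3, in the near left pocket at crop (319,300).

Request:
{"method": "move_arm", "body": {
  "xyz": [
    [-0.42,-0.7,0],
    [-0.42,-0.7,0],
    [-0.42,-0.7,0],
    [-0.42,-0.71,0],
    [0,0,0]
  ],
  "twist": [0,0,0,0,0],
  "fingers": 0.6
}}

```text
clock: 9.15
eef_pos: [0.4667, 0.3687, 0.1255]
eef_rot: [0.0, 0.996, -0.09, -0.0]
contact_force: [-0.0, 0.6, -0.5]
width: 0.068
gripper_force: 0.0
```

Request:
{"method": "move_arm", "body": {
  "xyz": [
    [0,0,0.5],
    [0,0,0.6],
    [0,0,0.6],
    [0,0,0.57],
    [0,0,0]
  ],
  "twist": [0,0,0,0,0]
}}

```text
clock: 9.78
eef_pos: [0.466, 0.3647, 0.0319]
eef_rot: [0.002, 0.996, -0.093, -0.003]
contact_force: [-0.1, -0.6, -0.3]
width: 0.068
gripper_force: 0.0
```

Request:
{"method": "move_arm", "body": {
  "xyz": [
    [0,0,0],
    [0,0,0],
    [0,0,0],
    [0,0,0],
    [0,0,0]
  ],
  "twist": [0,0,0,0,0],
  "fingers": -1
}}

```text
clock: 10.4
eef_pos: [0.4689, 0.3674, 0.0364]
eef_rot: [-0.0, 0.996, -0.092, 0.001]
contact_force: [1.2, -2.0, 6.0]
width: 0.036
gripper_force: 50.6
```

Request:
{"method": "move_arm", "body": {
  "xyz": [
    [0,0,0],
    [0,0,-0.3],
    [0,0,-0.8],
    [0,0,-0.8],
    [0,0,-0.6]
  ],
  "twist": [0,0,0,0,0]
}}

```text
clock: 11.02
eef_pos: [0.4676, 0.3672, 0.1367]
eef_rot: [-0.0, 0.996, -0.092, -0.0]
contact_force: [-0.6, -0.0, -2.2]
width: 0.0357
gripper_force: 50.4
```

```bash
python3 - <<'E'
from h import *
go(.586,.231,.125)
E
```

```text
at [0.4676 0.3672 0.1367] tooly -100.5 tilt 0.02 units [3.53 2.81 0.29] t 11.03
```

Request:
{"method": "move_arm", "body": {
  "xyz": [
    [0.7,0.56,0],
    [0.7,0.56,0],
    [0.7,0.56,0],
    [0.7,0.56,0],
    [0.73,0.57,0]
  ],
  "twist": [0,0,0,0,0]
}}

```text
clock: 11.65
eef_pos: [0.5859, 0.23, 0.1351]
eef_rot: [0.0, 0.996, -0.092, -0.001]
contact_force: [0.3, 0.1, -2.6]
width: 0.0357
gripper_force: 50.5
```

Request:
{"method": "move_arm", "body": {
  "xyz": [
    [0,0,0],
    [0,0,0.6],
    [0,0,0.6],
    [0,0,0.6],
    [0,0,0]
  ],
  "twist": [0,0,0,0,0]
}}

```text
clock: 12.28
eef_pos: [0.5831, 0.231, 0.0608]
eef_rot: [0.001, 0.996, -0.092, -0.003]
contact_force: [0.3, -0.3, -3.1]
width: 0.0362
gripper_force: 50.5
```

```bash
python3 - <<'E'
from h import *
go(.586,.231,.036)
E
```

```text
at [0.5831 0.231  0.0608] tooly -100.5 tilt 0.36 units [ 0.08 -0.01  0.62] t 12.28
```

Request:
{"method": "move_arm", "body": {
  "xyz": [
    [0,0,0.25],
    [0,0,0.25],
    [0,0,0.18],
    [0,0,0],
    [0,0,0]
  ],
  "twist": [0,0,0,0,0]
}}

```text
clock: 12.9
eef_pos: [0.5862, 0.2307, 0.0361]
eef_rot: [-0.0, 0.996, -0.092, 0.0]
contact_force: [0.3, -0.2, -3.6]
width: 0.0356
gripper_force: 51.2
```

Request:
{"method": "move_arm", "body": {
  "xyz": [
    [0,0,0],
    [0,0,0],
    [0,0,0],
    [0,0,-0.7],
    [0,0,-0.9]
  ],
  "twist": [0,0,0,0,0],
  "fingers": 0.6
}}

```text
clock: 13.52
eef_pos: [0.5853, 0.2305, 0.0998]
eef_rot: [0.0, 0.996, -0.092, -0.001]
contact_force: [0.0, -0.4, -0.2]
width: 0.0685
gripper_force: 0.0
```

Request:
{"method": "move_arm", "body": {
  "xyz": [
    [0,0,-0.8],
    [0,0,0],
    [0,0,0],
    [0,0,0],
    [0,0,0]
  ],
  "twist": [0,0,0,0,0]
}}

```text
clock: 14.15
eef_pos: [0.5854, 0.2306, 0.1308]
eef_rot: [0.0, 0.996, -0.092, -0.001]
contact_force: [0.6, 0.0, -0.4]
width: 0.0684
gripper_force: 0.0
```

```bash
python3 - <<'E'
from h import *
go(.441,.2595,.13)
c=cam('side');tops(c,(105,255,215,360),.05)
E
```

```text
at [0.5854 0.2306 0.1308] tooly -100.5 tilt 0.12 units [-3.68 -0.05  0.03] t 14.15
top [265. 126.] xy 585.0 233.2 d 40.7 z 0.065
top [293. 142.] xy 514.5 245.2 d 31.7 z 0.065
top [324. 160.] xy 441.7 260.3 d 25.1 z 0.065
top [261. 183.] xy 534.1 358.2 d 48.2 z 0.065
```

Request:
{"method": "move_arm", "body": {
  "xyz": [
    [-0.73,-0.01,0],
    [-0.74,-0.01,0],
    [-0.74,-0.01,0],
    [-0.74,-0.01,0],
    [-0.73,-0.01,0]
  ],
  "twist": [0,0,0,0,0],
  "fingers": 0.4
}}

```text
clock: 14.82
eef_pos: [0.4407, 0.2597, 0.1318]
eef_rot: [0.0, 0.996, -0.092, -0.0]
contact_force: [0.3, 0.4, 0.1]
width: 0.0599
gripper_force: 0.0
```

Request:
{"method": "move_arm", "body": {
  "xyz": [
    [0,0,0],
    [0,0,0.6],
    [0,0,0.7],
    [0,0,0.7],
    [0,0,0.4]
  ],
  "twist": [0,0,0,0,0]
}}

```text
clock: 15.45
eef_pos: [0.4419, 0.2592, 0.0346]
eef_rot: [0.0, 0.996, -0.092, -0.001]
contact_force: [-0.1, -0.4, 0.7]
width: 0.0598
gripper_force: 0.0
```

Request:
{"method": "move_arm", "body": {
  "xyz": [
    [0,0,0],
    [0,0,0],
    [0,0,0],
    [0,0,0],
    [0,0,0]
  ],
  "twist": [0,0,0,0,0],
  "fingers": -1
}}

```text
clock: 16.08
eef_pos: [0.4429, 0.26, 0.0372]
eef_rot: [-0.0, 0.996, -0.092, 0.001]
contact_force: [-1.0, -0.3, 6.4]
width: 0.0195
gripper_force: 49.4
```

Request:
{"method": "move_arm", "body": {
  "xyz": [
    [0,0,0],
    [0,0,-0.3],
    [0,0,-0.8],
    [0,0,-0.8],
    [0,0,-0.6]
  ],
  "twist": [0,0,0,0,0]
}}

```text
clock: 16.7
eef_pos: [0.4416, 0.2597, 0.1377]
eef_rot: [-0.0, 0.996, -0.092, 0.0]
contact_force: [1.0, -0.2, -3.1]
width: 0.0198
gripper_force: 49.0
```

```bash
python3 - <<'E'
from h import *
go(.463,.367,.13)
E
```

```text
at [0.4416 0.2597 0.1377] tooly -100.5 tilt 0.02 units [ 0.04 -2.74  0.19] t 16.7
```

Request:
{"method": "move_arm", "body": {
  "xyz": [
    [0.01,-0.55,0],
    [0.01,-0.55,0],
    [0.01,-0.55,0],
    [0.01,-0.55,0],
    [0,-0.54,0]
  ],
  "twist": [0,0,0,0,0]
}}

```text
clock: 17.32
eef_pos: [0.4629, 0.3676, 0.1361]
eef_rot: [0.0, 0.996, -0.092, -0.001]
contact_force: [-0.0, -0.5, -2.9]
width: 0.0195
gripper_force: 49.2
```

Request:
{"method": "move_arm", "body": {
  "xyz": [
    [0,0,0],
    [0,0,0.6],
    [0,0,0.6],
    [0,0,0.5],
    [0,0,0.2]
  ],
  "twist": [0,0,0,0,0]
}}

```text
clock: 17.95
eef_pos: [0.4624, 0.3662, 0.0586]
eef_rot: [0.001, 0.996, -0.092, -0.001]
contact_force: [0.2, -0.4, -1.5]
width: 0.0199
gripper_force: 49.2
```

Request:
{"method": "move_arm", "body": {
  "xyz": [
    [0,0,0.2],
    [0,0,0.2],
    [0,0,0.21],
    [0,0,0],
    [0,0,0]
  ],
  "twist": [0,0,0,0,0]
}}

```text
clock: 18.58
eef_pos: [0.4641, 0.3674, 0.0367]
eef_rot: [-0.0, 0.996, -0.092, 0.001]
contact_force: [-1.7, -2.2, 5.6]
width: 0.0199
gripper_force: 50.8
```

```bash
python3 - <<'E'
from h import *
go(.463,.367,.037)
E
```

```text
at [0.4641 0.3674 0.0367] tooly -100.5 tilt 0.08 units [-0.02  0.01 -0.01] t 18.57
```

Request:
{"method": "move_arm", "body": {
  "xyz": [
    [0,0,0],
    [0,0,0],
    [0,0,0],
    [0,0,-0.7],
    [0,0,-0.9]
  ],
  "twist": [0,0,0,0,0],
  "fingers": 0.4
}}

```text
clock: 19.2
eef_pos: [0.4625, 0.3666, 0.0992]
eef_rot: [0.001, 0.996, -0.092, -0.001]
contact_force: [0.3, 0.8, 0.6]
width: 0.0598
gripper_force: 0.0
```

Request:
{"method": "move_arm", "body": {
  "xyz": [
    [0,0,-0.8],
    [0,0,0],
    [0,0,0],
    [0,0,0],
    [0,0,0]
  ],
  "twist": [0,0,0,0,0],
  "fingers": 0.75
}}

```text
clock: 19.82
eef_pos: [0.4628, 0.3667, 0.1305]
eef_rot: [0.001, 0.996, -0.092, -0.001]
contact_force: [-0.2, 0.4, -0.5]
width: 0.0749
gripper_force: 0.0
```

```bash
python3 - <<'E'
from h import *
go(.534,.358,.13)
c=cam('side');tops(c,(105,255,215,360),.05)
E
```

```text
at [0.4628 0.3667 0.1305] tooly -100.5 tilt 0.12 units [ 1.79 -0.11  0.01] t 19.82
top [264. 127.] xy 583.7 232.3 d 40.5 z 0.065
top [259. 183.] xy 533.8 358.3 d 47.9 z 0.064
top [293. 200.] xy 463.0 369.2 d 22.5 z 0.066
```

Request:
{"method": "move_arm", "body": {
  "xyz": [
    [0.6,-0.04,0],
    [0.6,-0.04,0],
    [0.59,-0.03,0],
    [0,0,0],
    [0,0,0]
  ],
  "twist": [0,0,0,0,0]
}}

```text
clock: 20.5
eef_pos: [0.5337, 0.3582, 0.131]
eef_rot: [0.0, 0.996, -0.092, -0.001]
contact_force: [-0.2, -0.2, 0.2]
width: 0.0747
gripper_force: 0.0
```

Request:
{"method": "move_arm", "body": {
  "xyz": [
    [0,0,0.4],
    [0,0,0.6],
    [0,0,0.6],
    [0,0,0.5],
    [0,0,0.3]
  ],
  "twist": [0,0,0,0,0]
}}

```text
clock: 21.12
eef_pos: [0.5334, 0.3581, 0.0338]
eef_rot: [0.001, 0.996, -0.092, -0.001]
contact_force: [-0.5, 0.2, -0.0]
width: 0.0748
gripper_force: 0.0
```

Request:
{"method": "move_arm", "body": {
  "xyz": [
    [0,0,0],
    [0,0,0],
    [0,0,0],
    [0,0,0],
    [0,0,0]
  ],
  "twist": [0,0,0,0,0],
  "fingers": -1
}}

```text
clock: 21.75
eef_pos: [0.5352, 0.3585, 0.0365]
eef_rot: [-0.0, 0.996, -0.092, 0.001]
contact_force: [1.2, 0.2, 1.6]
width: 0.044
gripper_force: 52.0
```

Request:
{"method": "move_arm", "body": {
  "xyz": [
    [0,0,0],
    [0,0,-0.3],
    [0,0,-0.8],
    [0,0,-0.8],
    [0,0,-0.6]
  ],
  "twist": [0,0,0,0,0]
}}

```text
clock: 22.38
eef_pos: [0.5342, 0.3582, 0.1368]
eef_rot: [0.0, 0.996, -0.092, -0.0]
contact_force: [-0.2, -0.1, -4.5]
width: 0.0439
gripper_force: 52.0
```

```bash
python3 - <<'E'
from h import *
go(.442,.259,.13)
E
```

```text
at [0.5342 0.3582 0.1368] tooly -100.5 tilt 0.03 units [-1.81  2.86  0.17] t 22.38
```

Request:
{"method": "move_arm", "body": {
  "xyz": [
    [-0.36,0.57,0],
    [-0.36,0.57,0],
    [-0.36,0.57,0],
    [-0.36,0.57,0],
    [-0.37,0.57,0]
  ],
  "twist": [0,0,0,0,0]
}}

```text
clock: 23.0
eef_pos: [0.441, 0.2586, 0.1353]
eef_rot: [0.0, 0.996, -0.092, -0.001]
contact_force: [0.4, -0.8, -4.8]
width: 0.0437
gripper_force: 52.5
```

Request:
{"method": "move_arm", "body": {
  "xyz": [
    [0,0,0],
    [0,0,0.6],
    [0,0,0.6],
    [0,0,0.5],
    [0,0,0.2]
  ],
  "twist": [0,0,0,0,0]
}}

```text
clock: 23.62
eef_pos: [0.4418, 0.2595, 0.0584]
eef_rot: [0.0, 0.996, -0.092, -0.001]
contact_force: [-0.6, 0.6, -4.3]
width: 0.0439
gripper_force: 52.7
```

Request:
{"method": "move_arm", "body": {
  "xyz": [
    [0,0,0.2],
    [0,0,0.2],
    [0,0,0.2],
    [0,0,0],
    [0,0,0]
  ],
  "twist": [0,0,0,0,0]
}}

```text
clock: 24.25
eef_pos: [0.4431, 0.2597, 0.036]
eef_rot: [-0.0, 0.996, -0.092, 0.001]
contact_force: [0.0, 0.6, -3.7]
width: 0.0441
gripper_force: 53.7
```

```bash
python3 - <<'E'
from h import *
go(.442,.259,.0365)
E
```

```text
at [0.4431 0.2597 0.036 ] tooly -100.6 tilt 0.07 units [-0.02  0.02 -0.01] t 24.25
```

Request:
{"method": "move_arm", "body": {
  "xyz": [
    [0,0,0],
    [0,0,0],
    [0,0,0],
    [0,0,-0.7],
    [0,0,-0.9]
  ],
  "twist": [0,0,0,0,0],
  "fingers": 0.75
}}

```text
clock: 24.88
eef_pos: [0.4417, 0.2592, 0.0996]
eef_rot: [0.0, 0.996, -0.092, -0.001]
contact_force: [0.1, 0.3, 0.2]
width: 0.075
gripper_force: 0.0
```

Request:
{"method": "move_arm", "body": {
  "xyz": [
    [0,0,-0.8],
    [0,0,0],
    [0,0,0],
    [0,0,0],
    [0,0,0]
  ],
  "twist": [0,0,0,0,0],
  "fingers": 0.5
}}

```text
clock: 25.5
eef_pos: [0.4419, 0.2592, 0.1306]
eef_rot: [0.0, 0.996, -0.092, -0.001]
contact_force: [-0.7, 0.2, 0.1]
width: 0.0643
gripper_force: 0.0
```

```bash
python3 - <<'E'
from h import *
go(.514,.245,.13)
c=cam('side');tops(c,(105,255,215,360),.05)
E
```

```text
at [0.4419 0.2592 0.1306] tooly -100.6 tilt 0.12 units [1.84 0.02 0.01] t 25.5
top [265. 126.] xy 584.0 232.2 d 41.0 z 0.065
top [292. 142.] xy 516.7 245.8 d 32.4 z 0.065
top [323. 161.] xy 442.8 261.2 d 48.3 z 0.065
top [293. 201.] xy 462.6 369.4 d 22.3 z 0.065
```

Request:
{"method": "move_arm", "body": {
  "xyz": [
    [0.6,0,0],
    [0.62,0,0],
    [0.62,0,0],
    [0,0,0],
    [0,0,0]
  ],
  "twist": [0,0,0,0,0]
}}

```text
clock: 26.18
eef_pos: [0.5139, 0.246, 0.131]
eef_rot: [0.0, 0.996, -0.092, -0.001]
contact_force: [0.7, 0.2, -0.3]
width: 0.0641
gripper_force: 0.0
```

Request:
{"method": "move_arm", "body": {
  "xyz": [
    [0,0,0.4],
    [0,0,0.6],
    [0,0,0.6],
    [0,0,0.5],
    [0,0,0.3]
  ],
  "twist": [0,0,0,0,0]
}}

```text
clock: 26.8
eef_pos: [0.5131, 0.2459, 0.0336]
eef_rot: [0.0, 0.996, -0.092, -0.001]
contact_force: [0.0, 0.9, 0.3]
width: 0.064
gripper_force: 0.0
```

Request:
{"method": "move_arm", "body": {
  "xyz": [
    [0,0,0],
    [0,0,0],
    [0,0,0],
    [0,0,0],
    [0,0,0]
  ],
  "twist": [0,0,0,0,0],
  "fingers": -1
}}

```text
clock: 27.42
eef_pos: [0.5155, 0.2462, 0.0365]
eef_rot: [-0.0, 0.996, -0.092, 0.001]
contact_force: [-0.4, -0.6, 3.3]
width: 0.0277
gripper_force: 49.6
```

Request:
{"method": "move_arm", "body": {
  "xyz": [
    [0,0,0],
    [0,0,-0.3],
    [0,0,-0.8],
    [0,0,-0.8],
    [0,0,-0.6]
  ],
  "twist": [0,0,0,0,0]
}}

```text
clock: 28.05
eef_pos: [0.5149, 0.246, 0.1372]
eef_rot: [-0.0, 0.996, -0.092, 0.0]
contact_force: [0.9, -0.2, -2.1]
width: 0.028
gripper_force: 49.5
```

```bash
python3 - <<'E'
from h import *
go(.534,.354,.13)
E
```

```text
at [0.5149 0.246  0.1372] tooly -100.6 tilt 0.03 units [-0.03 -2.74  0.18] t 28.05
```

Request:
{"method": "move_arm", "body": {
  "xyz": [
    [-0.01,-0.55,0],
    [-0.01,-0.55,0],
    [0,-0.55,0],
    [0,-0.55,0],
    [0,-0.54,0]
  ],
  "twist": [0,0,0,0,0]
}}

```text
clock: 28.68
eef_pos: [0.533, 0.3558, 0.1334]
eef_rot: [0.001, 0.996, -0.091, -0.002]
contact_force: [0.3, -0.1, -1.3]
width: 0.0275
gripper_force: 49.7
```

Request:
{"method": "move_arm", "body": {
  "xyz": [
    [0,0,0],
    [0,0,0.6],
    [0,0,0.6],
    [0,0,0.5],
    [0,0,0.2]
  ],
  "twist": [0,0,0,0,0]
}}

```text
clock: 29.3
eef_pos: [0.5329, 0.3533, 0.0574]
eef_rot: [0.001, 0.996, -0.092, -0.002]
contact_force: [-1.3, 0.5, -2.1]
width: 0.0279
gripper_force: 49.8
```

Request:
{"method": "move_arm", "body": {
  "xyz": [
    [0,0,0.2],
    [0,0,0.2],
    [0,0,0.21],
    [0,0,0],
    [0,0,0]
  ],
  "twist": [0,0,0,0,0]
}}

```text
clock: 29.92
eef_pos: [0.5348, 0.3542, 0.0359]
eef_rot: [-0.0, 0.996, -0.092, 0.001]
contact_force: [0.5, 0.2, 1.0]
width: 0.0282
gripper_force: 50.9
```

```bash
python3 - <<'E'
from h import *
go(.534,.354,.0365)
E
```

```text
at [0.5348 0.3542 0.0359] tooly -100.6 tilt 0.09 units [-0.02  0.01 -0.01] t 29.93
```

Release, lift, and back off towards the robot for a clear view.

Request:
{"method": "move_arm", "body": {
  "xyz": [
    [0,0,0],
    [0,0,0],
    [0,0,0],
    [0,0,-0.7],
    [0,0,-0.9]
  ],
  "twist": [0,0,0,0,0],
  "fingers": 0.5
}}

```text
clock: 30.55
eef_pos: [0.5332, 0.3535, 0.0987]
eef_rot: [0.001, 0.996, -0.092, -0.001]
contact_force: [0.8, -0.7, 0.5]
width: 0.0643
gripper_force: 0.0
```

Request:
{"method": "move_arm", "body": {
  "xyz": [
    [0,0,-0.9],
    [0,0,-0.9],
    [-0.5,0,-0.6],
    [-0.9,0,0],
    [-0.9,0,0]
  ],
  "twist": [0,0,0,0,0]
}}

```text
clock: 31.18
eef_pos: [0.4431, 0.3708, 0.1958]
eef_rot: [-0.0, 0.996, -0.092, 0.0]
contact_force: [0.3, 1.3, -1.2]
width: 0.0639
gripper_force: 0.0
```

Request:
{"method": "move_arm", "body": {
  "xyz": [
    [-0.9,0,0],
    [-0.5,0,0],
    [0,0,0],
    [0,0,0],
    [0,0,0]
  ],
  "twist": [0,0,0,0,0]
}}

```text
clock: 31.8
eef_pos: [0.3899, 0.3808, 0.1953]
eef_rot: [-0.0, 0.996, -0.092, 0.0]
contact_force: [-1.2, -0.2, -0.4]
width: 0.0641
gripper_force: 0.0
```

```bash
python3 - <<'E'
from h import *
s=sensors.state();print(s['eef_pos'],s['clock'])
c=cam('side');tops(c,(105,255,215,360),.05);save('s2',cv2.resize(c['image'][105:260,185:365],None,fx=4,fy=3.8,interpolation=cv2.INTER_CUBIC))
w=cam('wrist');tops(w,(0,420,0,560),.05)
E
```

```text
[0.38985114 0.38075564 0.19529713] 31.8
top [264. 126.] xy 584.0 233.8 d 39.4 z 0.065
top [316. 159.] xy 453.8 264.5 d 40.5 z 0.066
top [261. 181.] xy 536.1 355.1 d 31.2 z 0.066
top [293. 200.] xy 463.2 369.7 d 22.9 z 0.066
top [280.   7.] xy 530.1 355.1 d 27.4 z 0.068
top [58. 60.] xy 521.9 526.2 d 38.9 z 0.058
top [424. 100.] xy 442.2 260.1 d 47.0 z 0.066
top [280. 101.] xy 462.5 368.1 d 21.6 z 0.069
top [111. 165.] xy 438.8 512.7 d 38.5 z 0.058
top [488. 232.] xy 322.0 210.6 d 39.3 z 0.058
```

View pics/s2.png

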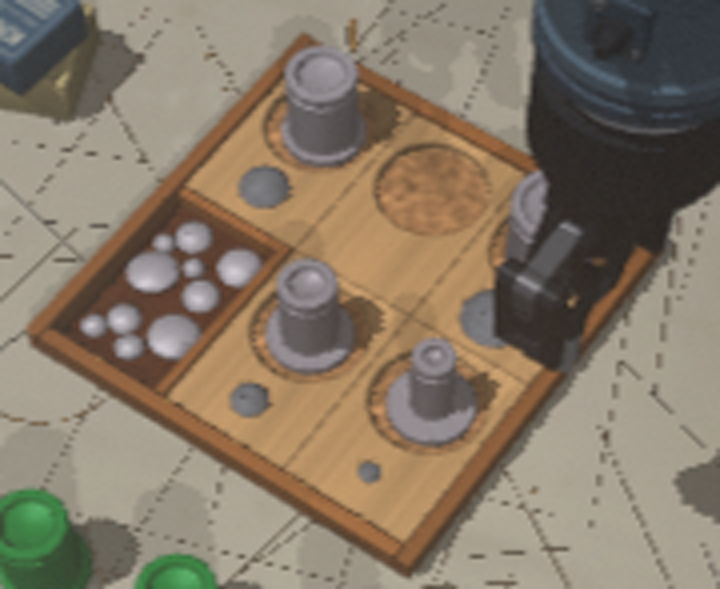

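All four dies stand in their own pockets: 38 mm at (322,70), 30 mm at (308,285) and 22 mm at (433,358). The 46 mm die at (530,210) is partly hidden here, but the wrist camera confirms it at (442,260) mm. The spare pocket at (432,190) is empty.

```bash
python3 -c "
from rig import order;print(order.job_done())"
```

```text
the job is handed in; nothing more can be done
None
```

I handed the job in at about 32 s on the robot's clock: all four dies stand released in their matching pockets, 1–3 mm off centre by the last camera readings, and the spare pocket is empty; the hand-in gave no verdict back.

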